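# Clamp an oak plate on end with a one-hand bar clamp

## Task

Stand the flat oak plate on its short end between the two jaws of the bar clamp fixed to the bench, let go of it, and pump the clamp's trigger until the far jaw has come in and the plate is gripped upright between both jaws, ready for its top end to be planed. Squeeze lightly so that the wood is not crushed, bring the jaw in with the trigger only, not by pushing it or its bar, and leave the other things on the bench where they are. Finish while still holding the trigger squeezed, so that the jaws keep their grip on the plate.

Things in the scene. Friction and masses are not known exactly. Their poses are not given: they have to be found in the camera images.
- plate: The oak plate: flat board 110 (its x) x 60 (y) x 20 (z) mm, about 0.1 kg, origin at its centre. Starts flat on the bench, z up, origin 10 mm high. On end: its x axis is vertical, either end up, origin 55 mm high. It stands on the bench itself between the pads, its thickness along the bar. Free, it falls if it leans over 10 degrees. The wood is crushed if the jaws press over 100 N.
- clamp: One-hand bar clamp, grey plastic and steel, lying on its side, its body fixed to the bench in a low oak cradle. Origin on the bench under the body; z up, y along the bar from body to far jaw, x from handle to jaws. Parts are centred 36 mm above the bench. Housing x -26 to +26, y -51 to +15 mm, top 56 mm high; cradle x -21 to +21, y -92 to +12, 16 mm high. Elsewhere the bench below is clear.
- body_pad (a point): Centre of the face of the body jaw's fixed rubber pad, 32 mm (clamp x) x 36 mm high, 18 to 54 mm above the bench; it faces +y of the clamp, and lies at x = 66, y = 20 mm of the clamp. The jaw reaches to x = 82 mm. The point's axes are the clamp's.
- far_pad (a point): Centre of the face of the far jaw's pad (same size and height), facing the body pad along -y of the clamp; the point's axes are the clamp's. It moves in along -y as the trigger is pumped. Gap between the pads = y distance of the two points, 55 to 80 mm at the start. The far jaw reaches to x = 83 mm of the clamp, is 31 mm deep from pad face to back.
- bar: Sliding bar with the far jaw on its +y end: steel, 19 x 6 mm, 300 mm long, ratchet teeth of 8 mm pitch on the handle side. Axes as the clamp's. It runs through the housing and sticks out on the -y side, up to 255 mm from the clamp's origin when drawn in. It slides stiffly (6 N); only the trigger is to move it.
- ram (a joint): How far the bar and far jaw are drawn in (m): gap between the pads = 0.085 - value, so about 0.065 when the 20 mm plate is gripped (up to 2 mm more as things give).
- trigger (a joint): Trigger angle (rad): 0 let out, 0.32 fully squeezed. A full squeeze draws the jaw in about 16 mm (56 mm per rad, 8 mm ratchet steps); a spring (4 to 7 N at mid-trigger) lets it out, the bar stays. With the jaw on the plate it stops short of 0.32, the jaw pressing with about 1.2 x the squeeze less 13 N; let out then, the bar may ease back up to 8 mm.
- trigger_front (a point): Middle of the trigger's front face (faces +y of the clamp), 66 mm from its pivot; let out it is at x = -75, y = +15, z = 36 mm of the clamp, and goes 21 mm along -y when squeezed. Handle back to trigger front is 62 mm let out, 42 mm squeezed: fingers coming straight down on both sides, closing along the clamp's y, squeeze it like a hand; the handle does not give.
- lever: The trigger lever, 98 mm long, 13 mm thick, 24 mm high (24 to 48 mm above the bench), on the handle's +y side. Origin at its pivot, x = -14, y = -12, z = 36 mm of the clamp; let out it slants 18 degrees away from the handle towards -x and +y, squeezed it lies along it.
- handle_back (a point): Middle of the back face (faces -y) of the fixed handle, at x = -80, y = -47.5, z = 36 mm of the clamp: the fingers' counter-hold. The handle is 27 mm deep (y -47.5 to -20), 22 to 50 mm above the bench, and runs from the housing to x = -138 mm; its last 16 mm are a flared butt, 30 mm deep.
- tin: Bystander, to be left alone: round steel tin with a twist cap, 74 mm across, 60 mm tall; origin at the centre of its underside.
- jar: Bystander, to be left alone: closed, empty clear glass jar with a steel lid, 76 mm across, 94 mm tall; origin at the centre of its underside.
- clothes_peg: Bystander, to be left alone: teal plastic clothes peg lying flat, 72 x 22 x 10 mm; origin at the centre of its underside.
- shoe_tree: Bystander, to be left alone: wooden shoe tree lying on its side, about 260 x 66 x 56 mm, long along its x; origin at the centre of its underside.
- remote: Bystander, to be left alone: matte black plastic door bell remote with a round press button, 64 x 38 x 16 mm; origin at the centre of its underside.
- block_plane: Bystander, to be left alone: steel block plane standing on its sole, 165 x 50 x 60 mm, long along its x; origin at the centre of its underside.
- sanding_block: Bystander, to be left alone: cork sanding block, 100 x 62 x 42 mm; origin at the centre of its underside.
Not all that is in view belongs to the job. Of the things like the plate, leave any that is black or grey; of the rest the larger one is meant.

How it is judged:
By the outcome, as a careful person would: the job done as asked, in the order asked, and still so for the second after the job is handed in, while the arm keeps its last pose, push and grip.
It also fails if it takes over 48 s, if anything falls off the work surface, if the arm or the gripper's body presses on something with over 40 N, if the wrist force passes 120 N, or if a joint passes its speed limit or range.

## Robot

A 6-joint arm with a two-finger parallel gripper is mounted at the origin on the work surface. World frame = base frame: x ahead of the robot, y to its left, z up, the work surface at z = 0. Lengths are in m, angles in degrees, forces in N, time in s.
With the tool pointing down it reaches from about 0.25 to 0.725 m from the base axis. Payload 9.7 kg.
Tool frame: the origin (TCP) lies between the finger pads; the fingertips stand 17 mm ahead of it and the grasp point (between the pads) lies 2 mm behind it; z points along the fingers, y is the direction in which the jaws open and shut (so a half turn about z gives the same grasp; the last joint's range is limited). The gripper opens to 85 mm and grips with 20 to 120 N. Pads are 22 mm wide; open, the fingers measure 114 mm over their backs; the gripper's body (76 mm by 85 mm) begins 54 mm behind the grasp point. The pads swing forward as they close: fully open they stand 13 mm farther back than shut.
Start: joints at [65.031, 4.979, 10.078, 95.1, 0, 90], TCP at [0.232, 0.499, 0.248] pointing down, gripper open.
Joint ranges: [-179.16, 179.16], [-48.56, 103.87], [-65.8, 70.77], [-126.05, 130.52], [-82.76, 87.17], [-180, 180]. Speed limits (degrees/s): [127.2, 127.2, 147.25, 180, 180, 180].

## Interface

Orientations are given as [roll, pitch, yaw] about the fixed x, y, z axes, in that order (R = Rz(yaw) Ry(pitch) Rx(roll)).
In Python, from workcell import monitor, cams, order gives the robot as it stands. The module is installed in compiled form; this text tells all that it offers.
- The arm moves only by the shell command python3 -m handwheel 'ROWS' [OPENING] [FORCE]. ROWS is JSON, a list of rows, each a list of 6 numbers: the shift along the tool's x, y, z in m, then the turn, a rotation vector about the tool's x, y, z in degrees. In form: [[tx, ty, tz, wx, wy, wz], ...]. A call has exactly 8 rows; each row shifts and turns the commanded pose from where the row before left it, along the tool's axes as they then stand; what a row does not reach is not made up. A row lasts 1/12 s, in which the tool goes at most 41.7 mm and 7.16 degrees, less where a joint would pass 70% of its speed; a pose out of reach is approached as far as the arm can. A call is refused whole if a number of a shift passes 0.0417 or a number of a turn 7.16, either way. A call with a gripper value outside its range is refused whole. OPENING is the opening, from -1 (shut) to 1 (fully open), set as the call begins (- or left out, the last holds). The fingers move at their own pace and stop on an object; FORCE is the grip in N (left out, the last holds). Time passes only in rows, so rows that do not move let the fingers close, or fill a call up. It gives the time, the measured TCP pose, the force and the opening at its end, in the units of the state.
- monitor.get_obs(): the state, without advancing time (a new reading comes with each control period).
- cams.camera(name): name is "side" or "top"; returns a dict with "img" (400x640x3 uint8, red, green, blue), "depth" (400x640 float32, m along the optical axis (not along the pixel's ray), 0 where there is no reading), "fx", "fy", "cx", "cy" (pixels), "rvec" (rotation vector, rad) and "tvec" (3), from world to camera coordinates, as OpenCV has them. Camera axes: x right, y down, z forward; pixel columns grow to the right and rows downward; lengths in m; the calibration is good to about 2 mm. A picture is of the moment at which its call begins.
- order.job_done(): hands the job in, once; it reports no verdict.
The state is a dict: "time": time; "q": joint angles; "qd": joint speeds; "joint_efforts": joint torques, N m; "ee_pos": TCP position; "tcp_rot": TCP orientation; "wrist_force": force on the tool from outside, world axes, zero at the start; "torque": the same for the moment, N m; "opening": finger opening in m.
Only numpy, scipy, OpenCV 4.12 (cv2) and the standard library are available. Lean on these libraries where they do the work, as an engineer would, in place of code of your own. Each camera call takes 0.05 s, during which the arm holds its last target. There are 200 camera calls.

## Working session

There is one attempt and no reset: what is moved stays moved. The work goes in short steps, Python scripts to look and compute and a shell command to move; the robot and the scene stay as the last step left them, time stands still between calls to the robot, and variables do not carry over. Pictures are saved under pics/ and viewed, about 8 in all and at most 12, crops included, and the job is handed in when it is done.

```bash
mkdir -p pics; cat > h.py <<'E'
import numpy as np, cv2
from workcell import monitor, cams, order
def cam(n):
    c=cams.camera(n); c['R']=cv2.Rodrigues(np.array(c['rvec'],float))[0]; c['t']=np.array(c['tvec'],float).ravel(); return c
def pts(c):
    v,u=np.mgrid[0:400,0:640]; d=c['depth']
    p=np.stack([(u-c['cx'])/c['fx']*d,(v-c['cy'])/c['fy']*d,d],-1)
    w=(p-c['t'])@c['R']; w[d==0]=np.nan; return w
def ray(c,u,v,z):
    d=c['R'].T@np.array([(u-c['cx'])/c['fx'],(v-c['cy'])/c['fy'],1]); o=-c['R'].T@c['t']
    return o+d*(z-o[2])/d[2]
def save(n,c):
    cv2.imwrite('pics/'+n,c[...,::-1])
E
python3 - <<'E'
from h import *
import pickle
t=cam('top');s=cam('side');pickle.dump((t,s),open('c0.pkl','wb'))
save('a.png',np.vstack([t['img'],s['img']])[:, :]) if 0 else (save('top.png',t['img']),save('side.png',s['img']))
for c in (t,s): print(-c['R'].T@c['t'],c['R'][2],c['fx'])
print(monitor.get_obs())
E
```

```text
[ 0.47315245 -0.07256869  1.45063326] [ 0.07761095 -0.0066909  -0.99696127] 484.91993358099387
[ 0.50580075 -1.02154015  0.88657347] [ 0.05623836  0.75930867 -0.64829592] 372.2162417433186
{'time': 0.1, 'q': array([ 6.50306081e+01,  5.00727082e+00,  1.00396472e+01,  9.50987783e+01,
       -3.07992594e-03,  8.99984343e+01]), 'qd': array([-0.11300873, -0.08910547,  0.1874118 ,  0.04242894, -0.03937693,
       -0.02509537]), 'joint_efforts': array([-1.39580057e-03, -5.21561909e+01,  4.65652370e+01,  1.60317449e-02,
       -5.71543512e-05,  3.40433098e-05]), 'ee_pos': array([0.23211204, 0.49842679, 0.2476663 ]), 'tcp_rot': array([-1.79933598e+02,  3.07810929e-03,  1.55032177e+02]), 'wrist_force': array([-0.35491739, -0.26379433, -0.38116407]), 'torque': array([ 0.02573909, -0.01215182,  0.0187627 ]), 'opening': 0.08524068062712332}
```

View pics/top.png

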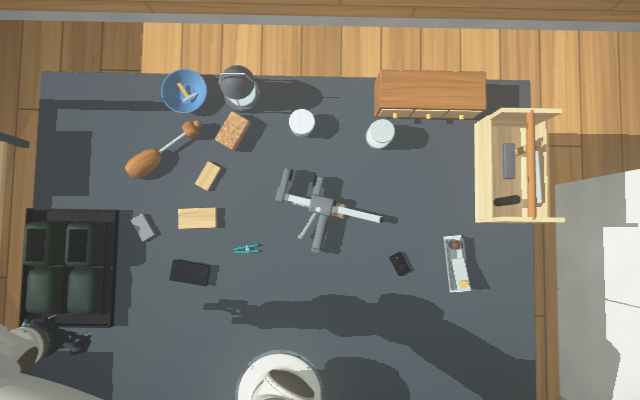

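View pics/side.png

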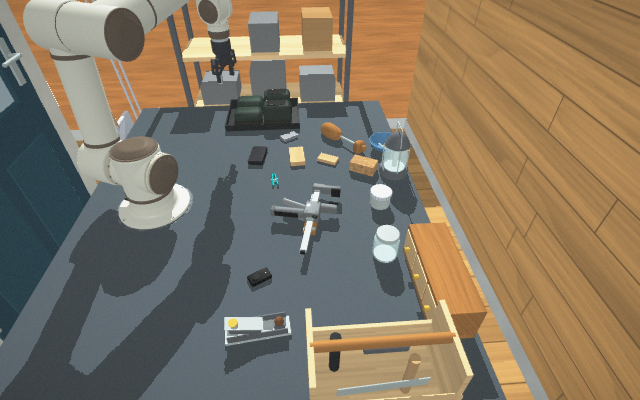

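Top view: plate-like things are the pale board at (197,218), a smaller pale board at (208,176), and a black board at (190,272). The black one is excluded, and of the two pale boards (197,218) is larger, so it is the plate. The clamp housing is at (322,204), the far jaw at (285,186), the body jaw at (319,188), the handle at (318,235) and the trigger at (308,225).

```bash
python3 - <<'E'
from h import *
import pickle
t,s=pickle.load(open('c0.pkl','rb'))
save('crop.png',cv2.resize(t['img'][150:290,130:400],None,fx=2.9,fy=2.9,interpolation=cv2.INTER_CUBIC))
for n,c,box in (('top',t,(160,240,170,230)),('side',s,(140,170,280,345))):
    im=c['img'].astype(int); m=((im[...,0]-im[...,2])>45).astype(np.uint8)
    k=np.zeros_like(m);k[box[0]:box[1],box[2]:box[3]]=1;m*=k
    w=pts(c)
    for q in cv2.findContours(m,cv2.RETR_EXTERNAL,cv2.CHAIN_APPROX_NONE)[0]:
        if cv2.contourArea(q)<60: continue
        mm=np.zeros_like(m);cv2.drawContours(mm,[q],-1,1,-1)
        z=w[mm>0]; zz=np.nanmedian(z[:,2])
        P=np.array([ray(c,*p[0],.02)[:2] for p in q])
        r=cv2.minAreaRect((P*1000).astype(np.float32))
        print(n,q[:,0].mean(0),'depth z',zz,r, cv2.boxPoints(r).round().tolist())
w=pts(t);H=w[...,2]; 
sel=(H>.028)&(H<.075); sel[:160]=0;sel[270:]=0;sel[:,:265]=0;sel[:,390:]=0
# bar axis: bright pixels part
ys,xs=np.nonzero(sel); print('clamp',xs.min(),xs.max(),ys.min(),ys.max())
im=t['img'].astype(int).sum(2)
bar=sel&(im>520)&(np.arange(640)[None]>335)
b=w[bar]; print('bar n',len(b),np.nanmedian(b[:,2]), cv2.fitLine(b[:,:2].astype(np.float32),cv2.DIST_HUBER,0,.01,.01).ravel())
for p in [(383,218),(280,170),(289,173),(279,200),(285,202)]: print(p,ray(t,*p,.05), w[p[1],p[0]])
E
```

```text
top [196.5        217.66363636] depth z 0.01945613136645119 ((507.7845764160156, 252.87823486328125), (59.20799255371094, 109.60350799560547), 2.9789791107177734) [[475.0, 306.0], [481.0, 197.0], [540.0, 200.0], [535.0, 309.0]]
top [207.27941176 175.54411765] depth z 0.013362038249586813 ((633.2554931640625, 225.50807189941406), (44.21800994873047, 78.72685241699219), 61.62708282470703) [[588.0, 225.0], [657.0, 187.0], [678.0, 226.0], [609.0, 264.0]]
side [327.47916667 158.47916667] depth z 0.012747794264802395 ((632.6558227539062, 209.43812561035156), (57.57609939575195, 82.9163589477539), 59.61948776245117) [[582.0, 206.0], [654.0, 164.0], [683.0, 213.0], [611.0, 255.0]]
side [296.37704918 155.75409836] depth z 0.01895971384710175 ((508.5355224609375, 239.5541534423828), (59.03159713745117, 134.15396118164062), 2.9363820552825928) [[476.0, 305.0], [482.0, 171.0], [541.0, 174.0], [535.0, 308.0]]
clamp 275 382 168 253
bar n 278 0.03868103337591272 [ 0.21548682  0.97650677  0.5256196  -0.22113052]
(383, 218) [ 0.51473874 -0.29166472  0.05      ] [ 0.51627537 -0.29976043 -0.00175415]
(280, 170) [0.64934391 0.00863983 0.05      ] [0.65520711 0.01134224 0.00339056]
(289, 173) [ 0.64100827 -0.01767722  0.05      ] [ 0.64098995 -0.01768321  0.05015292]
(279, 200) [0.56194164 0.00972113 0.05      ] [0.56195718 0.00973554 0.04975485]
(285, 202) [ 0.55643007 -0.00774124  0.05      ] [ 5.59401152e-01 -5.42840747e-03  2.98546675e-05]
```

View pics/crop.png

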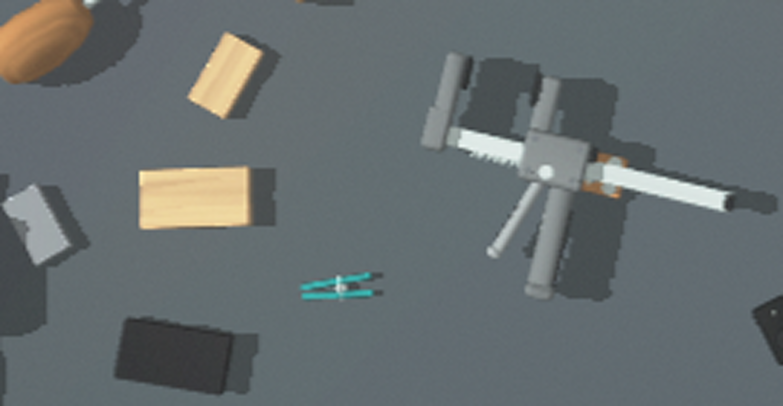

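The crop confirms the larger pale board as the plate. Next I measure the clamp frame and gap.

```bash
python3 - <<'E'
from h import *
import pickle
t,s=pickle.load(open('c0.pkl','rb'))
w=pts(t); W=w.reshape(-1,3); W=W[(W[:,2]>.02)&(W[:,2]<.08)&(W[:,0]>.4)&(W[:,0]<.68)&(W[:,1]>-.31)&(W[:,1]<.04)]
h=W[W[:,2]>.0535]; r=cv2.minAreaRect((h[:,:2]*1000).astype(np.float32)); print('housing top',len(h),np.median(h[:,2]),r)
Y=np.array([.21548682,.97650677]);X=np.array([Y[1],-Y[0]])
C=W[:,:2]@np.stack([X,Y],1); hc=h[:,:2]@np.stack([X,Y],1)
print('housing ext',np.percentile(hc,[1,99],0))
import sys
o=np.array([np.percentile(hc[:,0],[1,99]).mean(),np.percentile(hc[:,1],99)-.015]); 
# second estimate: handle end
C=C-o; print('o world',X*o[0]+Y*o[1])
print('xext',C[:,0].min(),C[:,0].max(),'yext',C[:,1].min(),C[:,1].max())
for a,b,c,d,n in [(.045,.09,-.02,.04,'bodyjaw'),(.045,.09,.05,.14,'farjaw'),(-.13,-.05,-.06,-.012,'handle'),(-.02,.02,-.25,-.1,'bar'),(-.1,-.03,-.011,.04,'lever'),(-.2,-.12,-.06,-.01,'handle')]:
    k=(C[:,0]>a)&(C[:,0]<b)&(C[:,1]>c)&(C[:,1]<d); q=C[k]*1000; z=W[k,2]
    print(n,len(q),'x',np.percentile(q[:,0],[1,50,99]).round(1),'y',np.percentile(q[:,1],[1,50,99]).round(1),'z',np.percentile(z,[2,50,98]).round(4), cv2.fitLine(q.astype(np.float32),cv2.DIST_L2,0,.01,.01).ravel().round(3))
# same from side view
w=pts(s); V=w.reshape(-1,3); V=V[(V[:,2]>.02)&(V[:,2]<.08)&(V[:,0]>.4)&(V[:,0]<.68)&(V[:,1]>-.31)&(V[:,1]<.04)]
D=V[:,:2]@np.stack([X,Y],1)-o
for a,b,c,d,zl,n in [(.045,.09,-.02,.04,.045,'bodyjaw'),(.045,.09,.05,.14,.045,'farjaw'),(-.13,-.05,-.06,-.012,.045,'handle'),(-.03,.03,-.07,.03,.0535,'housing')]:
    k=(D[:,0]>a)&(D[:,0]<b)&(D[:,1]>c)&(D[:,1]<d)&(V[:,2]>zl); q=D[k]*1000
    print('side',n,len(q),'x',np.percentile(q[:,0],[1,50,99]).round(1),'y',np.percentile(q[:,1],[1,50,99]).round(1),np.median(V[k,2]))
E
```

```text
housing top 359 0.05579613258227258 ((553.994384765625, -79.32170104980469), (247.69204711914062, 140.34234619140625), 34.733314514160156)
housing ext [[ 0.44200518 -0.01957463]
 [ 0.6393196   0.13524789]]
o world [0.55387232 0.00091726]
xext -0.11703985480727785 0.10301260489648045 yext -0.29329840937026375 0.023898079545013176
bodyjaw 131 x [45.6 70.4 89.6] y [-6.8  7.2 19.7] z [0.0359 0.0497 0.0561] [ 0.986 -0.169 68.859  7.136]Traceback (most recent call last):
  File "<stdin>", line 16, in <module>
    return _quantile_unchecked(
        a, q, axis, out, overwrite_input, method, keepdims, weights)
    return _ureduce(a,
                    func=_quantile_ureduce_func,
    ...<5 lines>...
                    overwrite_input=overwrite_input,
                    method=method)
    r = func(a, **kwargs)
    result = _quantile(arr,
                       quantiles=q,
    ...<2 lines>...
                       out=out,
                       weights=wgt)
    slices_having_nans = np.isnan(arr[-1, ...])
                                  ~~~^^^^^^^^^
IndexError: index -1 is out of bounds for axis 0 with size 0
```

```bash
python3 - <<'E'
from h import *
import pickle
t,s=pickle.load(open('c0.pkl','rb'))
Y=np.array([.21548682,.97650677]);X=np.array([Y[1],-Y[0]]);B=np.stack([X,Y],1)
g=ray(t,321,203,.056)[:2]; g=g+Y*.018; print('guess',g)
def P(c):
    W=pts(c).reshape(-1,3); return W[(W[:,2]>.02)&(W[:,2]<.08)&(W[:,0]>.4)&(W[:,0]<.68)&(W[:,1]>-.31)&(W[:,1]<.06)]
for n,c in (('top',t),('side',s)):
    W=P(c); C=(W[:,:2]-g)@B*1000
    for a,b,e,d,zl,nm in [(-35,35,-75,30,.0535,'housing'),(45,95,-15,40,.045,'bodyjaw'),(45,95,55,150,.045,'farjaw'),(-110,-50,-60,-15,.045,'handle'),(-170,-110,-60,0,.03,'butt'),(-110,-50,-12,30,.04,'lever'),(-15,15,-250,-110,.03,'bar')]:
        k=(C[:,0]>a)&(C[:,0]<b)&(C[:,1]>e)&(C[:,1]<d)&(W[:,2]>zl); q=C[k]
        if len(q)<5: print(n,nm,len(q)); continue
        f=cv2.fitLine(q.astype(np.float32),cv2.DIST_HUBER,0,.01,.01).ravel()
        print(n,nm,len(q),'x',np.percentile(q[:,0],[1,50,99]).round(1),'y',np.percentile(q[:,1],[1,50,99]).round(1),'z',np.percentile(W[k,2],[2,50,98]).round(4),f.round(2))
E
```

```text
guess [ 0.55875368 -0.09415694]
top housing 278 x [-29.4  -4.7  21.6] y [-48.5 -16.9  13.1] z [0.0536 0.0561 0.0614] [  0.35  -0.94  -4.39 -18.  ]
top bodyjaw 94 x [45.6 60.6 76. ] y [-7.5  5.8 19.7] z [0.0453 0.051  0.0586] [ 0.78  0.62 61.52  5.92]
top farjaw 89 x [45.7 61.  76.8] y [ 85.2  98.3 111. ] z [0.0461 0.0508 0.0571] [ 0.89 -0.46 60.59 98.05]
top handle 150 x [-109.2  -79.6  -50.7] y [-45.5 -33.2 -20.8] z [0.0453 0.049  0.0551] [ 1.000e+00 -1.000e-02 -8.035e+01 -3.317e+01]
top butt 108 x [-142.2 -126.3 -110.3] y [-46.9 -33.3 -20.2] z [0.0409 0.049  0.0557] [   0.91    0.41 -126.13  -33.19]
top lever 101 x [-108.3  -80.5  -50.5] y [-4.8  8.9 24.6] z [0.0413 0.0465 0.0519] [  0.94  -0.34 -79.66   9.  ]
top bar 208 x [-14.6  -5.2   4.3] y [-200.9 -156.2 -110.8] z [0.033  0.0388 0.0458] [ 1.0000e-02 -1.0000e+00 -5.1000e+00 -1.5623e+02]
side housing 162 x [-26.   -2.6  19.7] y [-51.2 -22.5   9.8] z [0.0536 0.0556 0.0593] [  0.11   0.99  -2.65 -20.91]
side bodyjaw 65 x [45.5 62.  76.5] y [-9.6  3.3 16.8] z [0.0454 0.0503 0.055 ] [ 0.71  0.71 61.84  3.66]
side farjaw 51 x [46.  61.7 78.3] y [ 80.3  93.4 107.5] z [0.0461 0.0504 0.0556] [ 0.89  0.46 61.77 92.7 ]
side handle 82 x [-109.3  -80.4  -51.2] y [-48.9 -38.  -22.4] z [0.0454 0.0486 0.0523] [ 1.000e+00  2.000e-02 -7.774e+01 -3.786e+01]
side butt 79 x [-140.1 -125.8 -110.3] y [-51.8 -43.4 -22.4] z [0.0334 0.0472 0.0534] [   0.94    0.34 -126.05  -43.25]
side lever 64 x [-108.8  -78.6  -50.3] y [-7.5  3.5 21. ] z [0.0403 0.0459 0.049 ] [  0.95  -0.31 -77.74   4.2 ]
side bar 159 x [-13.6  -3.5   5.5] y [-205.6 -160.  -110.2] z [0.0331 0.0383 0.0423] [ 1.0000e-02  1.0000e+00 -3.4500e+00 -1.5951e+02]
```

```bash
cat >> h.py <<'E'
from scipy.spatial.transform import Rotation as Ro
def plan(p1,R1,n,p0=None,R0=None,via=None):
    o=monitor.get_obs()
    if p0 is None: p0=o['ee_pos'];R0=Ro.from_euler('xyz',o['tcp_rot'],degrees=True)
    w=(R0.inv()*R1).as_rotvec(degrees=True)/n; d=(np.array(p1)-p0)/n; R=R0
    for i in range(n):
        t=R.inv().apply(d); print([*[round(float(x),4) for x in t],*[round(float(x),2) for x in w]],end=',\n' if i%8<7 else '\n--\n'); R=R*Ro.from_rotvec(w,degrees=True)
    return np.array(p1),R1
def tool(y,a):
    z=np.array(a)/np.linalg.norm(a);y=np.array(y)/np.linalg.norm(y);return Ro.from_matrix(np.stack([np.cross(y,z),y,z],1))
CY=np.array([.2155,.9765,0]);CX=np.array([.9765,-.2155,0]);CO=np.array([.5545,-.0941,0]);Z=np.array([0,0,1.])
G=np.array([.052,-.9986,0]);U=np.array([.9986,.052,0]);PC=np.array([.508,.2525,.01])
RG=tool(U,-Z-G);RP=tool(CX,-CY-Z)
E
python3 - <<'E'
from h import *
import pickle
t,s=pickle.load(open('c0.pkl','rb'))
for c in (s,t):
    W=pts(c).reshape(-1,3);k=(np.hypot(W[:,0]-.232,W[:,1]-.499)<.08)&(W[:,2]>.2)&(W[:,2]<.4);q=W[k]
    if len(q): print(len(q),np.sort(q[:,2])[:6].round(4),np.percentile(q[:,2],[5,50]))
print(RG.as_euler('xyz',degrees=True),RP.as_euler('xyz',degrees=True))
g=PC+G*.033+Z*.012; pre=g-(-Z-G)/2**.5*.10
print(pre,g)
p,R=plan(pre,RG,16)
E
```

```text
681 [0.2442 0.2455 0.246  0.2461 0.2465 0.2468] [0.25786403 0.332213  ]
1125 [0.2448 0.2451 0.2457 0.247  0.2471 0.2484] [0.26543347 0.33851839]
[180.         -44.99865291  92.98086517] [180.          44.99989257  77.55508973]
[0.51339296 0.14893452 0.09271068] [0.509716  0.2195462 0.022    ]
[-0.0252, -0.0124, 0.0097, -1.52, 2.53, 3.67],
[-0.0263, -0.011, 0.0083, -1.52, 2.53, 3.67],
[-0.0273, -0.0094, 0.0068, -1.52, 2.53, 3.67],
[-0.0281, -0.0078, 0.0053, -1.52, 2.53, 3.67],
[-0.0288, -0.0061, 0.0039, -1.52, 2.53, 3.67],
[-0.0292, -0.0044, 0.0025, -1.52, 2.53, 3.67],
[-0.0295, -0.0025, 0.0011, -1.52, 2.53, 3.67],
[-0.0297, -0.0006, -0.0003, -1.52, 2.53, 3.67]
--
[-0.0296, 0.0013, -0.0016, -1.52, 2.53, 3.67],
[-0.0294, 0.0032, -0.0028, -1.52, 2.53, 3.67],
[-0.0289, 0.0052, -0.004, -1.52, 2.53, 3.67],
[-0.0283, 0.0071, -0.0051, -1.52, 2.53, 3.67],
[-0.0276, 0.0091, -0.0061, -1.52, 2.53, 3.67],
[-0.0266, 0.011, -0.007, -1.52, 2.53, 3.67],
[-0.0256, 0.0129, -0.0079, -1.52, 2.53, 3.67],
[-0.0243, 0.0147, -0.0086, -1.52, 2.53, 3.67]
--
```

```bash
python3 -m handwheel '[[-0.0252,-0.0124,0.0097,-1.52,2.53,3.67],[-0.0263,-0.011,0.0083,-1.52,2.53,3.67],[-0.0273,-0.0094,0.0068,-1.52,2.53,3.67],[-0.0281,-0.0078,0.0053,-1.52,2.53,3.67],[-0.0288,-0.0061,0.0039,-1.52,2.53,3.67],[-0.0292,-0.0044,0.0025,-1.52,2.53,3.67],[-0.0295,-0.0025,0.0011,-1.52,2.53,3.67],[-0.0297,-0.0006,-0.0003,-1.52,2.53,3.67]]' 1 40
python3 -m handwheel '[[-0.0296,0.0013,-0.0016,-1.52,2.53,3.67],[-0.0294,0.0032,-0.0028,-1.52,2.53,3.67],[-0.0289,0.0052,-0.004,-1.52,2.53,3.67],[-0.0283,0.0071,-0.0051,-1.52,2.53,3.67],[-0.0276,0.0091,-0.0061,-1.52,2.53,3.67],[-0.0266,0.011,-0.007,-1.52,2.53,3.67],[-0.0256,0.0129,-0.0079,-1.52,2.53,3.67],[-0.0243,0.0147,-0.0086,-1.52,2.53,3.67]]'
python3 - <<'E'
from h import *
o=monitor.get_obs();print(o['time'],o['q'].round(1),o['ee_pos'],o['tcp_rot'])
g=PC+G*.026+Z*.006
plan(g,RG,8)
E
```

```text
time: 0.77
ee_pos: [0.3735, 0.3226, 0.1703]
tcp_rot: [173.1, -22.5, 126.4]
wrist_force: [0.6, 0.2, -0.2]
opening: 0.0857
time: 1.43
ee_pos: [0.5143, 0.1477, 0.0925]
tcp_rot: [-179.9, -45.2, 92.7]
wrist_force: [1.7, 0.8, 1.1]
opening: 0.0855
1.4333 [ -4.6   6.4 -14.7  76.4  44.7  79.6] [0.51425828 0.14771502 0.09254934] [-179.86641913  -45.17149449   92.66581993]
[0.0002, -0.0001, 0.0137, 0.01, -0.02, -0.03],
[0.0002, -0.0001, 0.0137, 0.01, -0.02, -0.03],
[0.0002, -0.0001, 0.0137, 0.01, -0.02, -0.03],
[0.0002, -0.0001, 0.0137, 0.01, -0.02, -0.03],
[0.0002, -0.0001, 0.0137, 0.01, -0.02, -0.03],
[0.0002, -0.0001, 0.0137, 0.01, -0.02, -0.03],
[0.0002, -0.0001, 0.0137, 0.01, -0.02, -0.03],
[0.0002, -0.0001, 0.0137, 0.01, -0.02, -0.03]
--
```

```bash
python3 -m handwheel '[[0.0002,0,0.016,0,0,0],[0.0002,0,0.016,0,0,0],[0.0002,0,0.016,0,0,0],[0.0002,0,0.016,0,0,0],[0.0002,0,0.016,0,0,0],[0,0,0.015,0,0,0],[0,0,0.01,0,0,0],[0,0,0.003,0,0,0]]'
python3 - <<'E'
from h import *
s=cam('side');t=cam('top')
a=cv2.resize(s['img'][60:200,210:390],None,fx=3,fy=3,interpolation=cv2.INTER_CUBIC);b=cv2.resize(t['img'][150:290,130:230],None,fx=2.5,fy=3,interpolation=cv2.INTER_CUBIC)
save('b.png',np.hstack([a,b]))
o=monitor.get_obs();print(o['ee_pos'],o['tcp_rot'],o['wrist_force'])
plan(PC+G*.026+Z*.006,RG,1)
E
```

```text
time: 2.1
ee_pos: [0.5084, 0.2269, 0.016]
tcp_rot: [-179.8, -45.0, 92.9]
wrist_force: [-0.8, -0.9, 0.6]
opening: 0.0858
[0.50894956 0.22635802 0.0170719 ] [-179.86076652  -45.03918758   92.90844589] [-0.25035639  0.75172377 -0.27793576]
[-0.0006, 0.0004, 0.0009, -0.09, -0.04, -0.05],
```

View pics/b.png

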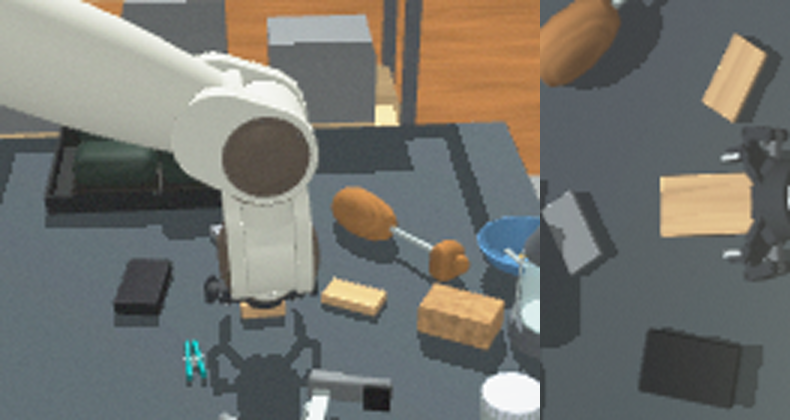

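The fingers straddle the plate's near end, centred (crop pads at about (732,157) and (732,255), plate between). I close with a gentle grip and lift.

```bash
python3 -m handwheel '[[0,0.0003,0.001,0,0,0],[0,0,0,0,0,0],[0,0,0,0,0,0],[0,0,0,0,0,0],[0,0,0,0,0,0],[0,0,0,0,0,0],[0,0,0,0,0,0],[0,0,0,0,0,0]]' -1 50
python3 - <<'E'
from h import *
o=monitor.get_obs();print(o['ee_pos'],o['tcp_rot'],o['wrist_force'],o['opening'])
R0=Ro.from_euler('xyz',o['tcp_rot'],degrees=True)
off=R0.inv().apply(PC-o['ee_pos']); print('plate in tool',off)
p,R=plan(o['ee_pos']+[0,0,.12],RG,8)
goal=CO+CX*.066+CY*.033+Z*.055-RP.apply(off)
print('goal',goal)
plan(goal+[0,0,.09],RP,24,p,R)
E
```

```text
time: 2.87
ee_pos: [0.5104, 0.2268, 0.0176]
tcp_rot: [179.9, -45.1, 93.0]
wrist_force: [0.1, -3.1, 5.3]
opening: 0.0585
[0.51043092 0.2267526  0.01763121] [179.93793464 -45.06550614  92.98411245] [ 0.11917478 -3.12913734  5.33905801] 0.05850467203653897
plate in tool [ 0.01284781 -0.00111289  0.02368056]
[0.0106, 0.0, -0.0106, 0.01, -0.01, 0.0],
[0.0106, 0.0, -0.0106, 0.01, -0.01, 0.0],
[0.0106, 0.0, -0.0106, 0.01, -0.01, 0.0],
[0.0106, 0.0, -0.0106, 0.01, -0.01, 0.0],
[0.0106, 0.0, -0.0106, 0.01, -0.01, 0.0],
[0.0106, 0.0, -0.0106, 0.01, -0.01, 0.0],
[0.0106, 0.0, -0.0106, 0.01, -0.01, 0.0],
[0.0106, 0.0, -0.0106, 0.01, -0.01, 0.0]
--
goal [ 0.62879795 -0.06885845  0.08082947]
[-0.0079, 0.0043, -0.0099, 0.0, -3.73, 0.71],
[-0.0085, 0.0044, -0.0093, 0.0, -3.73, 0.71],
[-0.009, 0.0045, -0.0088, 0.0, -3.73, 0.71],
[-0.0095, 0.0046, -0.0082, 0.0, -3.73, 0.71],
[-0.0099, 0.0047, -0.0075, 0.0, -3.73, 0.71],
[-0.0104, 0.0049, -0.0069, 0.0, -3.73, 0.71],
[-0.0107, 0.005, -0.0062, 0.0, -3.73, 0.71],
[-0.011, 0.0051, -0.0055, 0.0, -3.73, 0.71]
--
[-0.0113, 0.0053, -0.0047, 0.0, -3.73, 0.71],
[-0.0115, 0.0054, -0.004, 0.0, -3.73, 0.71],
[-0.0117, 0.0056, -0.0032, 0.0, -3.73, 0.71],
[-0.0118, 0.0057, -0.0025, 0.0, -3.73, 0.71],
[-0.0119, 0.0058, -0.0017, 0.0, -3.73, 0.71],
[-0.0119, 0.006, -0.0009, 0.0, -3.73, 0.71],
[-0.0118, 0.0061, -0.0002, 0.0, -3.73, 0.71],
[-0.0117, 0.0063, 0.0006, 0.0, -3.73, 0.71]
--
[-0.0116, 0.0064, 0.0014, 0.0, -3.73, 0.71],
[-0.0114, 0.0066, 0.0021, 0.0, -3.73, 0.71],
[-0.0112, 0.0067, 0.0028, 0.0, -3.73, 0.71],
[-0.0109, 0.0069, 0.0036, 0.0, -3.73, 0.71],
[-0.0105, 0.007, 0.0043, 0.0, -3.73, 0.71],
[-0.0101, 0.0071, 0.0049, 0.0, -3.73, 0.71],
[-0.0097, 0.0072, 0.0056, 0.0, -3.73, 0.71],
[-0.0092, 0.0074, 0.0062, 0.0, -3.73, 0.71]
--
```

```bash
python3 -m handwheel '[[0.0106,0,-0.0106,0,0,0],[0.0106,0,-0.0106,0,0,0],[0.0106,0,-0.0106,0,0,0],[0.0106,0,-0.0106,0,0,0],[0.0106,0,-0.0106,0,0,0],[0.0106,0,-0.0106,0,0,0],[0.0106,0,-0.0106,0,0,0],[0.0106,0,-0.0106,0,0,0]]'
python3 -m handwheel '[[-0.0079,0.0043,-0.0099,0,-3.73,0.71],[-0.0085,0.0044,-0.0093,0,-3.73,0.71],[-0.009,0.0045,-0.0088,0,-3.73,0.71],[-0.0095,0.0046,-0.0082,0,-3.73,0.71],[-0.0099,0.0047,-0.0075,0,-3.73,0.71],[-0.0104,0.0049,-0.0069,0,-3.73,0.71],[-0.0107,0.005,-0.0062,0,-3.73,0.71],[-0.011,0.0051,-0.0055,0,-3.73,0.71]]'
python3 -m handwheel '[[-0.0113,0.0053,-0.0047,0,-3.73,0.71],[-0.0115,0.0054,-0.004,0,-3.73,0.71],[-0.0117,0.0056,-0.0032,0,-3.73,0.71],[-0.0118,0.0057,-0.0025,0,-3.73,0.71],[-0.0119,0.0058,-0.0017,0,-3.73,0.71],[-0.0119,0.006,-0.0009,0,-3.73,0.71],[-0.0118,0.0061,-0.0002,0,-3.73,0.71],[-0.0117,0.0063,0.0006,0,-3.73,0.71]]'
python3 -m handwheel '[[-0.0116,0.0064,0.0014,0,-3.73,0.71],[-0.0114,0.0066,0.0021,0,-3.73,0.71],[-0.0112,0.0067,0.0028,0,-3.73,0.71],[-0.0109,0.0069,0.0036,0,-3.73,0.71],[-0.0105,0.007,0.0043,0,-3.73,0.71],[-0.0101,0.0071,0.0049,0,-3.73,0.71],[-0.0097,0.0072,0.0056,0,-3.73,0.71],[-0.0092,0.0074,0.0062,0,-3.73,0.71]]'
python3 - <<'E'
from h import *
import pickle
s=cam('side');t=cam('top');pickle.dump((t,s),open('c1.pkl','wb'))
a=cv2.resize(s['img'][110:260,240:390],None,fx=3,fy=3,interpolation=cv2.INTER_CUBIC);b=cv2.resize(t['img'][150:260,260:360],None,fx=3.3,fy=4.09,interpolation=cv2.INTER_CUBIC)[:450]
save('c.png',np.hstack([a,b]))
o=monitor.get_obs();print(o['ee_pos'],o['tcp_rot'],o['wrist_force'],o['opening'],o['q'])
goal=np.array([.6288,-.0689,.0808])
plan(goal+[0,0,.09],RP,1)
E
```

```text
time: 3.53
ee_pos: [0.5096, 0.2267, 0.137]
tcp_rot: [-179.9, -45.0, 92.9]
wrist_force: [0.6, 0.4, -1.8]
opening: 0.0588
time: 4.2
ee_pos: [0.5494, 0.1274, 0.1478]
tcp_rot: [-177.0, -14.8, 87.3]
wrist_force: [1.1, 0.4, -0.5]
opening: 0.059
time: 4.87
ee_pos: [0.589, 0.0292, 0.1588]
tcp_rot: [-177.0, 15.3, 83.2]
wrist_force: [-1.2, 0.3, -0.9]
opening: 0.059
time: 5.53
ee_pos: [0.6287, -0.0691, 0.1696]
tcp_rot: [-180.0, 45.2, 77.7]
wrist_force: [0.9, 0.4, -1.0]
opening: 0.0589
[ 0.62839144 -0.06904016  0.1672973 ] [-179.65098862   45.21553329   77.84656754] [ 0.35270247  0.26659323 -1.03875132] 0.05878387581552104 [  9.86897327  30.4552659   23.01053778 103.65274459 -40.97117999
 120.12717217]
[-0.0023, 0.0004, -0.0026, -0.14, 0.22, 0.21],
```

View pics/c.png

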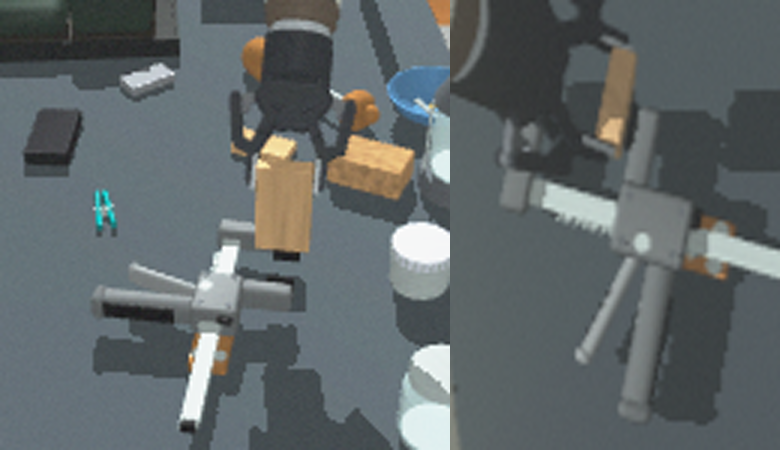

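The plate hangs upright above the gap (side crop face around (285,205), body jaw pad below). I measure its actual tilt and position relative to the body pad before lowering.

```bash
python3 - <<'E'
from h import *
import pickle
t,s=pickle.load(open('c1.pkl','rb'))
for n,c in (('top',t),('side',s)):
    im=c['img'].astype(int);m=(im[...,0]-im[...,2])>40
    W=pts(c);d=(W-CO); X=d@CX*1000;Y=d@CY*1000;z=W[...,2]*1000
    k=m&(X>20)&(X<110)&(Y>0)&(Y<70)&(z>75)
    x,y,h=X[k],Y[k],z[k]; print(n,k.sum(),'x',np.percentile(x,[2,98]).round(1),'y',np.percentile(y,[2,50,98]).round(1),'z',np.percentile(h,[2,98]).round(1))
    f=h>190 if n=='top' else np.ones(len(h),bool)
    if n=='side':
        f=h<185; A=np.c_[x[f],h[f],np.ones(f.sum())]; cf=np.linalg.lstsq(A,y[f],rcond=None)[0]; print('face y=',cf, 'tilts deg',np.degrees(np.arctan(cf[:2])), 'y at x66,z90',cf@[66,90,1],'z140',cf@[66,140,1])
    else:
        f=h>np.percentile(h,98)-6; print('top face x',np.percentile(x[f],[2,98]),'y',np.percentile(y[f],[2,98]),h[f].mean(), f.sum(), cv2.minAreaRect(np.c_[x[f],y[f]].astype(np.float32)))
E
```

```text
top 153 x [36.5 92.9] y [22.2 30.4 38.6] z [179.3 199. ]
top face x [36.72753956 92.6164577 ] y [22.66366681 38.50569247] 195.7077026861377 109 ((64.87471771240234, 30.733274459838867), (16.469173431396484, 56.83565902709961), 89.29045104980469)
side 565 x [37.6 95.5] y [18.3 22.6 38. ] z [ 91.3 198.1]
face y= [-8.71417120e-04 -7.91650504e-04  2.24133318e+01] tilts deg [-0.04992851 -0.04535822] y at x66,z90 22.28456973690386 z140 22.24498721172054
```

```bash
python3 -m handwheel '[[0.0068,0,0.0068,0,0,0],[0.0068,0,0.0068,0,0,0],[0.0068,0,0.0068,0,0,0],[0.0068,0,0.0068,0,0,0],[0.0068,0,0.0068,0,0,0],[0.0068,0,0.0068,0,0,0],[0.0068,0,0.0068,0,0,0],[0.006,0,0.006,0,0,0]]'
python3 -m handwheel '[[0.001,0,0.001,0,0,0],[0.001,0,0.001,0,0,0],[0.001,0,0.001,0,0,0],[0.001,0,0.001,0,0,0],[0,0,0,0,0,0],[0,0,0,0,0,0],[0,0,0,0,0,0],[0,0,0,0,0,0]]'
python3 - <<'E'
from h import *
o=monitor.get_obs();print(o['ee_pos'],o['tcp_rot'],o['wrist_force'],o['opening'])
s=cam('side');W=pts(s);im=s['img'].astype(int);m=(im[...,0]-im[...,2])>40
d=W-CO;X=d@CX*1000;Y=d@CY*1000;z=W[...,2]*1000
k=m&(X>20)&(X<110)&(Y>0)&(Y<70)&(z>45);print('z',np.percentile(z[k],[2,99]),'y',np.percentile(Y[k],[2,50]))
E
```

```text
time: 6.3
ee_pos: [0.6283, -0.0687, 0.0929]
tcp_rot: [-179.9, 45.1, 77.7]
wrist_force: [0.1, 0.3, -1.0]
opening: 0.0587
time: 6.97
ee_pos: [0.6285, -0.0688, 0.0887]
tcp_rot: [-180.0, 45.1, 77.6]
wrist_force: [-0.6, -0.5, -1.6]
opening: 0.0592
[ 0.62850135 -0.06879885  0.08869345] [-179.99393401   45.06313101   77.62064387] [-0.56553539 -0.53878148 -1.57082694] 0.059170985926130515
z [ 48.62803033 118.07790528] y [18.62823759 23.12966632]
```

```bash
python3 -m handwheel '[[0.0014,0,0.0014,0,0,0],[0.0014,0,0.0014,0,0,0],[0.0012,0,0.0012,0,0,0],[0.0007,0,0.0007,0,0,0],[0,0,0,0,0,0],[0,0,0,0,0,0],[0,0,0,0,0,0],[0,0,0,0,0,0]]'
python3 -m handwheel '[[0.0006,0,0.0006,0,0,0],[0,0,0,0,0,0],[0,0,0,0,0,0],[0,0,0,0,0,0],[0,0,0,0,0,0],[0,0,0,0,0,0],[0,0,0,0,0,0],[0,0,0,0,0,0]]'
```

```text
time: 7.68
ee_pos: [0.6284, -0.0688, 0.0823]
tcp_rot: [-180.0, 45.1, 77.7]
wrist_force: [-2.0, 0.7, 5.5]
opening: 0.0589
time: 8.35
ee_pos: [0.6284, -0.0689, 0.0823]
tcp_rot: [180.0, 45.1, 77.7]
wrist_force: [-2.7, 1.5, 10.9]
opening: 0.0591
```

```bash
python3 -m handwheel '[[-0.0006,0,-0.0006,0,0,0],[0,0,0,0,0,0],[0,0,0,0,0,0],[0,0,0,0,0,0],[0,0,0,0,0,0],[0,0,0,0,0,0],[0,0,0,0,0,0],[0,0,0,0,0,0]]' -1 20
python3 -m handwheel '[[0,0,0,0,0,0],[0,0,0,0,0,0],[0,0,0,0,0,0],[0,0,0,0,0,0],[0,0,0,0,0,0],[0,0,0,0,0,0],[0,0,-0.002,0,0,0],[0,0,-0.004,0,0,0]]' 1
python3 - <<'E'
from h import *
o=monitor.get_obs();print(o['ee_pos'],o['tcp_rot'],o['wrist_force'],o['opening'])
s=cam('side');t=cam('top')
a=cv2.resize(s['img'][110:260,240:390],None,fx=3,fy=3,interpolation=cv2.INTER_CUBIC);b=cv2.resize(t['img'][150:260,260:360],None,fx=3.3,fy=4.09,interpolation=cv2.INTER_CUBIC)[:450]
save('d.png',np.hstack([a,b]))
T=CO+CX*-.076+CY*-.016
p1=o['ee_pos']+R.apply([0,0,-.12]) if 0 else None
E
```

```text
time: 9.02
ee_pos: [0.6284, -0.0689, 0.0823]
tcp_rot: [-180.0, 45.1, 77.7]
wrist_force: [-1.9, 1.7, 7.4]
opening: 0.0589
time: 9.68
ee_pos: [0.6291, -0.0647, 0.0859]
tcp_rot: [-179.9, 45.1, 77.7]
wrist_force: [-0.8, 0.2, 0.3]
opening: 0.0854
[ 0.62914345 -0.06473751  0.0859349 ] [-179.92763256   45.08203039   77.65048859] [-0.80673763  0.18614691  0.34958573] 0.08539642862671416
```

View pics/d.png

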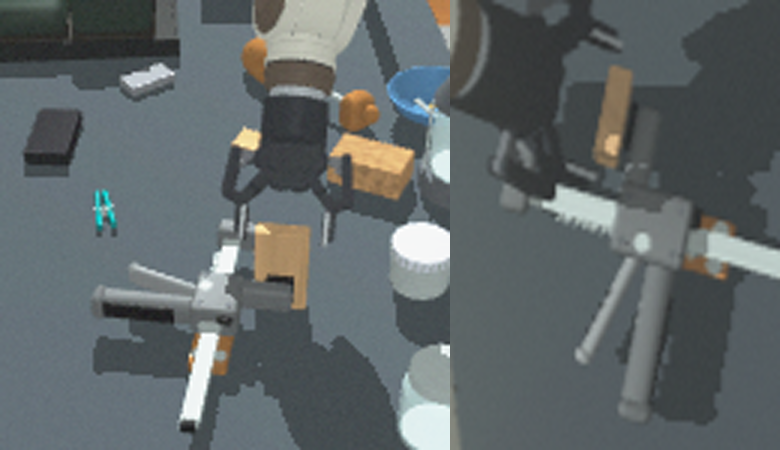

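The plate stands free, just off the body pad (top crop at (612,115), jaw at (643,140)). I retract along the tool axis, then go above the trigger.

```bash
python3 -m handwheel '[[0,0,-0.008,0,0,0],[0,0,-0.014,0,0,0],[0,0,-0.016,0,0,0],[0,0,-0.016,0,0,0],[0,0,-0.016,0,0,0],[0,0,-0.016,0,0,0],[0,0,-0.016,0,0,0],[0,0,-0.012,0,0,0]]'
cat >> h.py <<'E'
RT=tool(CY,-Z)
E
python3 - <<'E'
from h import *
o=monitor.get_obs();print(o['ee_pos'])
T=CO+CX*-.076+CY*-.018; print('T',T)
plan(T+Z*.15,RT,24)
E
```

```text
time: 10.45
ee_pos: [0.6469, 0.0155, 0.168]
tcp_rot: [180.0, 45.0, 77.6]
wrist_force: [0.6, -0.1, -0.8]
opening: 0.0858
[0.64687251 0.01546068 0.16795125]
T [ 0.476407 -0.095299  0.      ]
[-0.0037, -0.006, 0.0048, -1.46, 1.47, -3.53],
[-0.0035, -0.0063, 0.0045, -1.46, 1.47, -3.53],
[-0.0032, -0.0066, 0.0043, -1.46, 1.47, -3.53],
[-0.0029, -0.0069, 0.004, -1.46, 1.47, -3.53],
[-0.0025, -0.0072, 0.0038, -1.46, 1.47, -3.53],
[-0.0022, -0.0074, 0.0035, -1.46, 1.47, -3.53],
[-0.0018, -0.0076, 0.0033, -1.46, 1.47, -3.53],
[-0.0014, -0.0078, 0.0031, -1.46, 1.47, -3.53]
--
[-0.001, -0.008, 0.0028, -1.46, 1.47, -3.53],
[-0.0006, -0.0081, 0.0026, -1.46, 1.47, -3.53],
[-0.0001, -0.0082, 0.0024, -1.46, 1.47, -3.53],
[0.0003, -0.0082, 0.0022, -1.46, 1.47, -3.53],
[0.0008, -0.0082, 0.002, -1.46, 1.47, -3.53],
[0.0012, -0.0082, 0.0018, -1.46, 1.47, -3.53],
[0.0017, -0.0082, 0.0016, -1.46, 1.47, -3.53],
[0.0021, -0.0081, 0.0015, -1.46, 1.47, -3.53]
--
[0.0026, -0.008, 0.0013, -1.46, 1.47, -3.53],
[0.0031, -0.0078, 0.0012, -1.46, 1.47, -3.53],
[0.0035, -0.0077, 0.0011, -1.46, 1.47, -3.53],
[0.0039, -0.0075, 0.001, -1.46, 1.47, -3.53],
[0.0044, -0.0072, 0.0009, -1.46, 1.47, -3.53],
[0.0048, -0.007, 0.0008, -1.46, 1.47, -3.53],
[0.0052, -0.0067, 0.0008, -1.46, 1.47, -3.53],
[0.0056, -0.0064, 0.0008, -1.46, 1.47, -3.53]
--
```

```bash
python3 -m handwheel '[[-0.0037,-0.006,0.0048,-1.46,1.47,-3.53],[-0.0035,-0.0063,0.0045,-1.46,1.47,-3.53],[-0.0032,-0.0066,0.0043,-1.46,1.47,-3.53],[-0.0029,-0.0069,0.004,-1.46,1.47,-3.53],[-0.0025,-0.0072,0.0038,-1.46,1.47,-3.53],[-0.0022,-0.0074,0.0035,-1.46,1.47,-3.53],[-0.0018,-0.0076,0.0033,-1.46,1.47,-3.53],[-0.0014,-0.0078,0.0031,-1.46,1.47,-3.53]]'
python3 -m handwheel '[[-0.001,-0.008,0.0028,-1.46,1.47,-3.53],[-0.0006,-0.0081,0.0026,-1.46,1.47,-3.53],[-0.0001,-0.0082,0.0024,-1.46,1.47,-3.53],[0.0003,-0.0082,0.0022,-1.46,1.47,-3.53],[0.0008,-0.0082,0.002,-1.46,1.47,-3.53],[0.0012,-0.0082,0.0018,-1.46,1.47,-3.53],[0.0017,-0.0082,0.0016,-1.46,1.47,-3.53],[0.0021,-0.0081,0.0015,-1.46,1.47,-3.53]]'
python3 -m handwheel '[[0.0026,-0.008,0.0013,-1.46,1.47,-3.53],[0.0031,-0.0078,0.0012,-1.46,1.47,-3.53],[0.0035,-0.0077,0.0011,-1.46,1.47,-3.53],[0.0039,-0.0075,0.001,-1.46,1.47,-3.53],[0.0044,-0.0072,0.0009,-1.46,1.47,-3.53],[0.0048,-0.007,0.0008,-1.46,1.47,-3.53],[0.0052,-0.0067,0.0008,-1.46,1.47,-3.53],[0.0056,-0.0064,0.0008,-1.46,1.47,-3.53]]'
python3 - <<'E'
from h import *
o=monitor.get_obs();print(o['ee_pos'],o['q'].round(1))
T=CO+CX*-.076+CY*-.018
plan(T+Z*.075,RT,1)
s=cam('side')
W=pts(s);im=s['img'].astype(int);m=(im[...,0]-im[...,2])>40
d=W-CO;X=d@CX*1000;Y=d@CY*1000;z=W[...,2]*1000
k=m&(X>20)&(X<110)&(Y>0)&(Y<70)&(z>58);print('plate z',np.percentile(z[k],[2,99]),'y',np.percentile(Y[k],[2,50,98]),k.sum())
save('e.png',cv2.resize(s['img'][130:260,240:390],None,fx=4,fy=4,interpolation=cv2.INTER_CUBIC))
E
```

```text
time: 11.12
ee_pos: [0.5894, -0.0223, 0.1613]
tcp_rot: [-170.3, 30.4, 112.2]
wrist_force: [-0.2, -0.5, -0.1]
opening: 0.0853
time: 11.78
ee_pos: [0.5324, -0.0592, 0.1555]
tcp_rot: [-171.4, 14.0, 140.2]
wrist_force: [-0.2, -0.8, -0.5]
opening: 0.0859
time: 12.45
ee_pos: [0.4755, -0.0962, 0.1496]
tcp_rot: [180.0, -0.1, 167.6]
wrist_force: [0.5, 0.2, -1.1]
opening: 0.0854
[ 0.4754987  -0.09615368  0.14964984] [-11.4  -4.6 -10.5  84.3   0.    1. ]
[-0.0008, 0.001, 0.0746, 0.02, -0.11, -0.0],
plate z [ 59.40154531 111.58794351] y [19.65273318 23.36211266 39.70645986] 276
```

View pics/e.png

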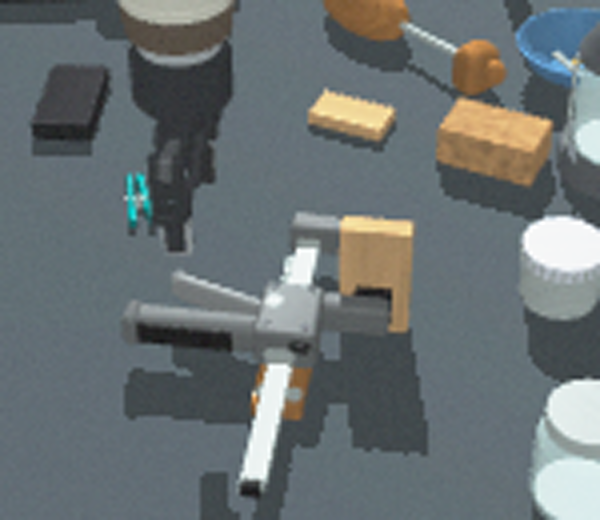

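The plate stands upright (crop (377,265)), and the gripper is above the handle. Descending around handle and trigger.

```bash
python3 -m handwheel '[[-0.0004,0.0005,0.016,0,0,0],[-0.0004,0.0005,0.018,0,0,0],[0,0,0.018,0,0,0],[0,0,0.016,0,0,0],[0,0,0.014,0,0,0],[0,0,0.01,0,0,0],[0,0,0,0,0,0],[0,0,0,0,0,0]]'
python3 -m handwheel '[[0,0,0.008,0,0,0],[0,0,0.008,0,0,0],[0,0,0.008,0,0,0],[0,0,0.005,0,0,0],[0,0,0.002,0,0,0],[0,0,0,0,0,0],[0,0,0,0,0,0],[0,0,0,0,0,0]]'
```

```text
time: 13.17
ee_pos: [0.4767, -0.0952, 0.057]
tcp_rot: [-179.9, -0.1, 167.4]
wrist_force: [-0.4, 0.9, 1.2]
opening: 0.0853
time: 13.83
ee_pos: [0.4768, -0.0956, 0.0261]
tcp_rot: [-179.9, -0.1, 167.4]
wrist_force: [-0.5, 0.5, -0.3]
opening: 0.0854
```

```bash
python3 -m handwheel '[[0,-0.001,0,0,0,0],[0,-0.001,0,0,0,0],[0,-0.001,0,0,0,0],[0,-0.001,0,0,0,0],[0,-0.001,0,0,0,0],[0,-0.001,0,0,0,0],[0,-0.001,0,0,0,0],[0,-0.001,0,0,0,0]]' -1 25
python3 -m handwheel '[[0,0,0,0,0,0],[0,0,0,0,0,0],[0,0,0,0,0,0],[0,0,0,0,0,0],[0,0,0,0,0,0],[0,0,0,0,0,0],[0,0,0,0,0,0],[0,0,0,0,0,0]]'
cat > look.py <<'E'
from h import *
o=monitor.get_obs();print(o['time'],o['ee_pos'],o['wrist_force'],o['opening'], 'tool clamp y',(o['ee_pos']-CO)@CY,'x',(o['ee_pos']-CO)@CX)
t=cam('top');s=cam('side')
for n,c in (('top',t),('side',s)):
    W=pts(c);d=W-CO;X=d@CX*1000;Y=d@CY*1000;z=W[...,2]*1000;im=c['img'].astype(int);m=(im[...,0]-im[...,2])>40
    k=(X>45)&(X<79)&(Y>32)&(Y<140)&(z>44)&(z<62)&~m; 
    p=m&(X>20)&(X<110)&(Y>0)&(Y<70)&(z>60)
    print(n,'farjaw y',np.percentile(Y[k],[3,50,97]).round(1),'plate x',np.percentile(X[p],[3,97]).round(1),'y',np.percentile(Y[p],[3,50,97]).round(1),'z',np.percentile(z[p],[3,99]).round(1))
    b=(abs(X)<8)&(Y<-100)&(Y>-280)&(z>28)&(z<50); print('  bar end',np.percentile(Y[b],2).round(1))
save('last.png',np.hstack([cv2.resize(s['img'][130:260,250:370],None,fx=3.3,fy=3.3,interpolation=cv2.INTER_CUBIC),cv2.resize(t['img'][150:280,260:380],None,fx=3.3,fy=3.3,interpolation=cv2.INTER_CUBIC)]))
E
python3 look.py
```

```text
time: 14.5
ee_pos: [0.4755, -0.1023, 0.0277]
tcp_rot: [179.9, 0.0, 167.4]
wrist_force: [-2.4, 16.9, 16.1]
opening: 0.04
time: 15.17
ee_pos: [0.4755, -0.1023, 0.0277]
tcp_rot: [179.9, 0.0, 167.4]
wrist_force: [-3.8, 10.3, 15.7]
opening: 0.0398
15.1667 [ 0.47553561 -0.10226659  0.02772428] [-3.80843813 10.34912177 15.72263557] 0.039786615422467655 tool clamp y -0.024991503148853955 x -0.07534883010323708
top farjaw y [ 76.2  89.1 101.1] plate x [35.1 93.1] y [23.6 33.  42.6] z [ 77.4 114.7]
  bar end -209.0Traceback (most recent call last):
  File "look.py", line 8, in <module>
    print(n,'farjaw y',np.percentile(Y[k],[3,50,97]).round(1),'plate x',np.percentile(X[p],[3,97]).round(1),'y',np.percentile(Y[p],[3,50,97]).round(1),'z',np.percentile(z[p],[3,99]).round(1))
                       ~~~~~~~~~~~~~^^^^^^^^^^^^^^^^
    return _quantile_unchecked(
        a, q, axis, out, overwrite_input, method, keepdims, weights)
    return _ureduce(a,
                    func=_quantile_ureduce_func,
    ...<5 lines>...
                    overwrite_input=overwrite_input,
                    method=method)
    r = func(a, **kwargs)
    result = _quantile(arr,
                       quantiles=q,
    ...<2 lines>...
                       out=out,
                       weights=wgt)
    slices_having_nans = np.isnan(arr[-1, ...])
                                  ~~~^^^^^^^^^
IndexError: index -1 is out of bounds for axis 0 with size 0
```

```bash
sed -i 's/^    b=(abs/    b=(abs/; s/print(n,/if k.sum()>9 and p.sum()>9: print(n,/' look.py
python3 -m handwheel '[[0,0.004,0,0,0,0],[0,0.004,0,0,0,0],[0,0,0,0,0,0],[0,0,0,0,0,0],[0,0,0,0,0,0],[0,0,0,0,0,0],[0,0,0,0,0,0],[0,0,0,0,0,0]]' 1 25
python3 -m handwheel '[[0,-0.001,0,0,0,0],[0,-0.001,0,0,0,0],[0,-0.001,0,0,0,0],[0,-0.001,0,0,0,0],[0,-0.001,0,0,0,0],[0,-0.001,0,0,0,0],[0,-0.001,0,0,0,0],[0,-0.001,0,0,0,0]]' -1 25
python3 look.py
```

```text
time: 15.93
ee_pos: [0.4765, -0.0957, 0.0257]
tcp_rot: [-179.9, -0.1, 167.4]
wrist_force: [-0.4, -0.2, -0.1]
opening: 0.0857
time: 16.6
ee_pos: [0.4756, -0.1023, 0.0278]
tcp_rot: [179.9, 0.0, 167.4]
wrist_force: [-2.8, 16.8, 16.6]
opening: 0.0402
16.6 [ 0.47555156 -0.10229584  0.02780548] [-2.8141145  16.84648884 16.58546158] 0.04024298031909434 tool clamp y -0.025016630291582707 x -0.07532694664991128
top farjaw y [60.5 73.4 85.1] plate x [35.4 92.9] y [23.6 33.  42.6] z [ 81.4 114.8]
  bar end -224.4
  bar end -228.9
```

View pics/last.png

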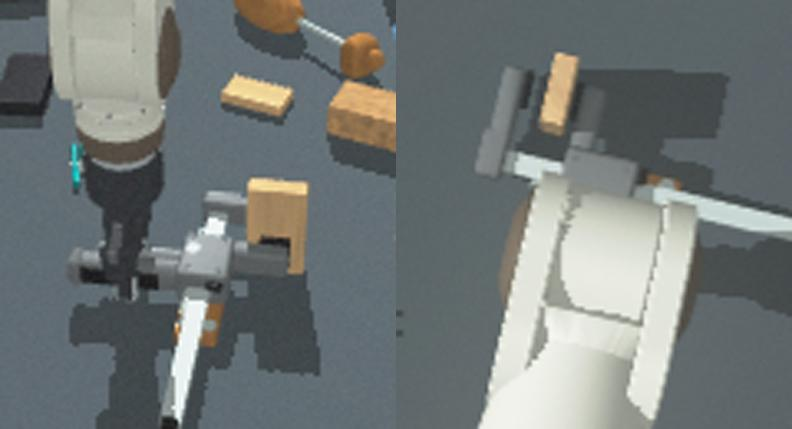

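```bash
python3 -m handwheel '[[0,0.004,0,0,0,0],[0,0.004,0,0,0,0],[0,0,0,0,0,0],[0,0,0,0,0,0],[0,0,0,0,0,0],[0,0,0,0,0,0],[0,0,0,0,0,0],[0,0,0,0,0,0]]' 1 22
python3 -m handwheel '[[0,-0.001,0,0,0,0],[0,-0.001,0,0,0,0],[0,-0.001,0,0,0,0],[0,-0.001,0,0,0,0],[0,-0.001,0,0,0,0],[0,-0.001,0,0,0,0],[0,-0.001,0,0,0,0],[0,-0.001,0,0,0,0]]' -1 22
python3 look.py
```

```text
time: 17.37
ee_pos: [0.4765, -0.0957, 0.0257]
tcp_rot: [-179.9, -0.1, 167.4]
wrist_force: [-1.1, 0.1, -0.9]
opening: 0.0855
time: 18.03
ee_pos: [0.4756, -0.1023, 0.0278]
tcp_rot: [179.9, 0.0, 167.4]
wrist_force: [-2.3, 16.2, 15.9]
opening: 0.0401
18.0333 [ 0.47555247 -0.10231913  0.02782628] [-2.33607053 16.23731597 15.92617763] 0.04014026788658053 tool clamp y -0.02503916972062268 x -0.07532103837713615
top farjaw y [46.  58.2 68.9] plate x [35.5 93. ] y [23.6 33.  42.6] z [ 87.1 115.1]
  bar end -240.0
  bar end -245.7
```

```bash
python3 -m handwheel '[[0,0.004,0,0,0,0],[0,0.004,0,0,0,0],[0,0,0,0,0,0],[0,0,0,0,0,0],[0,0,0,0,0,0],[0,0,0,0,0,0],[0,0,0,0,0,0],[0,0,0,0,0,0]]' 1 22
python3 -m handwheel '[[0,0,0,0,0,0],[0,0,0,0,0,0],[0,0,0,0,0,0],[0,0,0,0,0,0],[0,0,0,0,0,0],[0,0,0,0,0,0],[0,0,0,0,0,0],[0,0,0,0,0,0]]' -1 22
python3 look.py
```

```text
time: 18.8
ee_pos: [0.4765, -0.0957, 0.0257]
tcp_rot: [-179.9, -0.1, 167.4]
wrist_force: [0.0, -0.7, -0.6]
opening: 0.0855
time: 19.47
ee_pos: [0.4772, -0.0945, 0.0267]
tcp_rot: [179.9, -0.0, 167.4]
wrist_force: [0.4, 8.0, 6.8]
opening: 0.0559
19.4667 [ 0.47723859 -0.09448696  0.02666873] [0.35285829 7.98533249 6.78071591] 0.055901307880375256 tool clamp y -0.01702770263837563 x -0.07536237716384503
top farjaw y [43.2 55.2 65.9] plate x [35.2 91.7] y [21.  30.1 39.6] z [ 89.5 115.3]
  bar end -243.5
  bar end -248.5
```

```bash
python3 -m handwheel '[[0,-0.0005,0,0,0,0],[0,-0.0005,0,0,0,0],[0,-0.0005,0,0,0,0],[0,-0.0005,0,0,0,0],[0,0,0,0,0,0],[0,0,0,0,0,0],[0,0,0,0,0,0],[0,0,0,0,0,0]]' -1 32
python3 look.py
```

```text
time: 20.23
ee_pos: [0.4771, -0.095, 0.027]
tcp_rot: [179.7, -0.0, 167.5]
wrist_force: [0.2, 18.8, 8.6]
opening: 0.055
20.2333 [ 0.47707036 -0.09498193  0.02695866] [ 0.24439929 18.84627135  8.6476827 ] 0.055040668762162286 tool clamp y -0.01754729572668415 x -0.07541998661122526
top farjaw y [43.1 55.1 65.4] plate x [35.3 92.5] y [21.  30.3 39.6] z [ 89.7 115.4]
  bar end -243.6
  bar end -248.3
```

```bash
python3 -m handwheel '[[0,0.0005,0,0,0,0],[0,0.0005,0,0,0,0],[0,0.0005,0,0,0,0],[0,0.0005,0,0,0,0],[0,0.0005,0,0,0,0],[0,0,0,0,0,0],[0,0,0,0,0,0],[0,0,0,0,0,0]]' -1 38
python3 look.py
```

```text
time: 21.0
ee_pos: [0.4771, -0.095, 0.0269]
tcp_rot: [-180.0, -0.0, 167.4]
wrist_force: [-3.2, 0.3, 8.2]
opening: 0.0544
21.0 [ 0.47710621 -0.09496763  0.0268849 ] [-3.23369898  0.25677248  8.1550191 ] 0.054357613290163136 tool clamp y -0.017525605903442616 x -0.0753880582096432
top farjaw y [43.1 55.2 65.9] plate x [35.3 91.5] y [21.  30.2 39.7] z [ 87.7 115.9]
  bar end -243.7
  bar end -248.2
```

View pics/last.png

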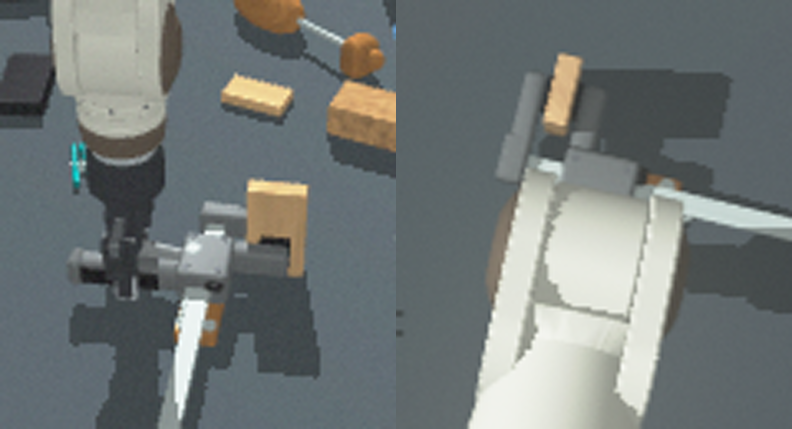

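```bash
python3 - <<'E'
from h import *
import pickle
t0,s0=pickle.load(open('c0.pkl','rb'));s=cam('side')
W=pts(s);im=s['img'].astype(int);m=(im[...,0]-im[...,2])>40
d=W-CO;X=d@CX*1000;Y=d@CY*1000;z=W[...,2]*1000
k=m&(X>40)&(X<90)&(Y>10)&(Y<28)&(z>60)&(z<105)
c=np.linalg.lstsq(np.c_[X[k],z[k],np.ones(k.sum())],Y[k],rcond=None)[0];print('plate face lean deg',np.degrees(np.arctan(c[1])),'face y',c@[66,60,1],k.sum())
D=(abs(im-s0['img'].astype(int)).sum(2)>90)
for n,(u,v) in dict(peg=(274,180),tin=(381,197),jar=(386,245),remote=(260,277),cork=(363,165),small=(328,159)).items(): print(n,D[v-9:v+9,u-9:u+9].mean().round(2))
o=monitor.get_obs();print(o['wrist_force'],o['opening'])
order.job_done()
E
```

```text
plate face lean deg -0.8645031468167249 face y 19.99528719293548 149
peg 0.34
tin 0.0
jar 0.0
remote 0.0
cork 0.0
small 0.0
[-2.08937405  0.61939249  9.25291635] 0.05476578748876145
the job is handed in; nothing more can be done
```

The job is handed in: the oak plate stands on end between the jaws and is gripped by the clamp, with the trigger still held squeezed.

I took the larger pale board, set it on its short end about 2–4 mm from the body pad and let go of it. I then pumped the trigger: one partial stroke of about 10 mm, two full strokes of about 16 mm, and a gentle last squeeze.

**Last checks, at about 21 s:**
- **Grip:** the bar has been drawn in about 43 mm from a starting gap of about 64 mm, leaving about 21 mm. Raising the squeeze from 22 to 38 N closed the fingers only 1.5 mm more, so the jaws are tight on the plate. The text's formula puts the jaw press at about 33 N, well under 100 N; I did not measure it directly.
- **Plate:** its face is at the body pad (clamp y about 20 mm) and leans about 0.9°.
- **Wrist force:** under 10 N at the end, and the highest reading I saw was about 24 N.
- **Other things:** the tin, jar, remote, cork block and small board look unchanged in the side picture. The peg's patch changed by 34%; the gripper now partly hides it there, and I see it at the same pixel as before. I did not recheck the shoe tree or the block plane.
- **Disagreement:** the two cameras differed by 2–3 mm along the bar.

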